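Rinse a modelling tool and lock it in its travel rack

ROBOT

A 6-joint arm with a two-finger parallel gripper is mounted at the origin on the work surface. World frame = base frame: x ahead of the robot, y to its left, z up, the work surface at z = 0. Lengths are in m, angles in rad, forces in N, time in s.
With the tool pointing down it reaches from about 0.2 to 0.875 m from the base axis. Payload 3.4 kg.
Tool frame: the origin (TCP) lies between the finger pads; the fingertips stand 11 mm ahead of it and the grasp point (between the pads) lies 8 mm behind it (env.tips_ahead is the z of the fingertips in the tool frame, in m); z points along the fingers, y is the line along which they close (so a half turn about z gives the same grasp; the last joint's range is limited). The gripper opens to 94 mm and grips with 3 to 60 N. Pads are 16 mm wide; open, the fingers measure 119 mm over their backs; the gripper's body (75 mm by 177 mm) begins 78 mm behind the grasp point.
Start: joints at [-1.269, 0.276, 1.505, -0, 1.361, -0.121], TCP at [0.236, -0.524, 0.216] pointing down, gripper open.
Joint ranges: [-2.89, 2.89], [-0.75, 2.08], [0.22, 2.7], [-1.18, 4.32], [0.11, 2.71], [-2.7, 2.7]. Speed limits (rad/s): [2.57, 2.57, 3.14, 3.14, 3.14, 3.14].

INTERFACE

Orientations are given as a unit quaternion [x, y, z, w].
In Python, from cell import env gives the robot as it stands. Calls block until the motion is done:
- env.goto(position, orientation): joint-space move of the TCP to a pose.
- env.move_linear(position, rot=None, speed=0.15, stop_force=None): straight line of the TCP; rot=None keeps the orientation; speed is the mean speed in m/s. With stop_force (N) it stops when the force on the tool has changed by that much, and returns True; else False.
- env.move_j(angles): joint-space move.
- env.gripper_to(opening, newtons=None): finger opening in m; newtons is the grip in N (None keeps the last); returns when the fingers have stopped.
- env.dwell(seconds).
- env.ik(position, orientation): joint angles nearest the present ones, or None.
- env.get_state(): the state.
- env.grab_frame(name): name is "scene" or "top"; returns a dict with "color" (480x640x3 uint8, red, green, blue), "range_z" (480x640 float32, m along the optical axis (not along the pixel's ray), 0 where there is no reading), "intrinsics" (3x3 intrinsics, pixels), "origin" and "rotation" of the camera in the world. Camera axes: x right, y up, looking along -z (the intrinsics and any distortion apply to the point x, -y, -z); pixel columns grow to the right and rows downward; lengths in m; the calibration is good to about 2 mm. A picture is of the moment at which its call begins.
A pose or a line that the arm cannot do raises env.IKError and nothing moves.
- env.job_done(): hands the job in; it is judged then, once.
The state is a dict: "clock": time; "qpos": joint angles; "joint_vel": joint speeds; "joint_efforts": joint torques, N m; "tool_pos": TCP position; "ee_rot": TCP orientation; "force": force on the tool from outside, world axes, zero at the start; "ft_torque": the same for the moment, N m; "grip_width": finger opening in m; "finger_force": force on a finger pad.
Only numpy, scipy, OpenCV 4.12 (cv2) and the standard library are available. Lean on these libraries where they do the work, as an engineer would, in place of code of your own. Each camera call takes 0.05 s, during which the arm holds its last target. There are 200 camera calls.

TASK

Pack away the blue-handled modelling tool: take it from the wooden block, dip its steel tip well into the white cup to rinse it, then set it upright in the hole of the aluminium rack, tip down, until its brass collar sits flush on the plate, and let go of it. Then swing the rack's yellow keeper bar over the tool, fully home into its catch. Do not knock the cup about or disturb the other things on the table.

Things in the scene. Friction and masses are not known exactly. Their poses are not given: they have to be found in the camera images.
- tool: clay-modelling tool, 125 mm long, 60 g, hanging tip down by its collar in the block. Origin at the lower end of the tip, z up along the tool. Flat steel blade 11 x 4 mm (z 0 to 30 mm), round steel shank 12 mm thick up to z 55 mm, brass collar 26 mm across (z 55 to 63 mm), blue round handle 18 mm across (z 63 to 125 mm).
- tool_tip (a point): lower end of the tool's blade (the tool's origin)
- tool_collar (a point): centre of the underside of the brass collar, 55 mm above the tip
- tool_grip (a point): point on the handle's axis to grip from above, 98 mm above the tip, 27 mm below the handle's top
- block: wooden tool block, fixed, 70 x 150 x 60 mm (x, y, z). Origin: centre of its underside, z up. The blue tool hangs in a vertical 18 mm hole at x 0, y +30 mm; a shorter wooden-handled tool (18 mm thick, top at 110 mm above the table) is fixed in it at x 0, y -45 mm. Grip with the fingers closing along the block's x.
- cup: white round cup, open on top, 75 mm tall, 76 mm across at the rim, narrower below, wall 3 mm, 250 g, loose. Origin: centre of its underside. It may stand on either of two places, the yellow pot on the other.
- cup_rim (a point): centre of the white cup's mouth, at rim height (75 mm above its underside)
- rack: fixed aluminium rack; base 110 x 200 mm (x, y). Origin: centre of its underside; z up. Hole plate 70 x 100 mm, 10 mm thick, top 70 mm above the table. Dark hinge post at y -75 mm; catch post at y +75 mm (x +12 to +22, top at 159 mm) with a C-shaped catch open to the rack's -x. A seated tool's top is at 140 mm, 4 mm below the bar, which cannot pass over a tool not fully down.
- rack_hole (a point): centre of the mouth of the rack's vertical 18 mm through hole, on the plate's top face, 70 mm above the table; axes as the rack's
- rack_catch (a point): middle of the catch, where the bar's end rests when closed, 147 mm above the table
- keeper (a joint): angle of the yellow keeper bar about its vertical hinge, rad: 0 = closed, bar along the rack's +y with its end in the catch (a stop); positive = swung open towards the rack's -x side, counter-clockwise seen from above, up to 1.9. Stiff: it stays where it is left.
- keeper_hinge (a point): on the hinge axis of the keeper bar, at mid height of the bar (147 mm above the table). The bar is 12 mm wide, 6 mm thick (144 to 150 mm above the table) and reaches 157 mm from the axis.
- keeper_knob (a point): middle of the red knob that stands up on the bar, 105 mm from the hinge axis: upright cylinder 14 mm across, 150 to 180 mm above the table (this point at 165 mm)
- pot: yellow round pot, open, 60 mm tall, 76 mm across, loose; leave alone. Origin: centre of its underside (as for all below).
- bowl: white bowl, 140 mm across, 55 mm tall; leave alone
- bottle: clear bottle with green cap, 60 mm across, 170 mm tall; leave alone
- head: plaster puppet head, 64 mm across, 85 mm tall; leave alone
- tumbler: steel tumbler, 72 mm across, 170 mm tall; leave alone
- spool: wire spool, 70 mm across, 48 mm tall; leave alone
Not all that is in view belongs to the job. Leave any green or red look-alike of the cup alone.

How it is judged:
On the way, in this order (a step that is already met when the one before it is completed fails the run):
1. the held tool's tip is dipped inside the white cup, at least 20 mm below its rim (horizontal distance between tool_tip and cup_rim below 0.034 m and z of tool_tip in the frame of cup_rim below -0.02 m and contact force between the fingers and tool above 0.3 N), for 0.1 s.
2. the tool is seated upright in the rack's hole, collar down on the plate, and released (horizontal distance between tool_collar and rack_hole below 0.006 m and z of tool_collar in the frame of rack_hole between -0.004 and 0.003 m and angle between tool's own z axis and vertical below 0.12 rad and contact force between the fingers and tool below 0.1 N), for 0.2 s.
At the end, for the whole second after the job is handed in: The tool stands at rest in the rack's hole (collar within 6 mm of the hole's centre, at most 3 mm above the plate, upright within 0.12 rad), the keeper bar is at rest within 0.06 rad of closed, in its catch, and the white cup stands upright (horizontal distance between tool_collar and rack_hole below 0.006 m and z of tool_collar in the frame of rack_hole between -0.004 and 0.003 m and angle between tool's own z axis and vertical below 0.12 rad and value of joint keeper below 0.06 rad and velocity of joint keeper between -0.05 and 0.05 rad/s and linear speed of tool below 0.03 m/s and angle between cup's own z axis and vertical below 0.1 rad); the robot touches nothing.
It fails at once if the white cup is tipped by more than 0.35 rad or pushed more than 30 mm (angle between cup's own z axis and vertical above 0.35 rad or distance of cup from where it was at the start of the episode above 0.03 m).
It fails at once if one of the other things (yellow pot, bowl, bottle, head, tumbler, spool) is moved more than 30 mm (distance of any of pot, bowl, bottle, head, tumbler, spool from where it was at the start of the episode above 0.03 m).
It also fails if it takes over 64 s, if anything falls off the work surface, if the arm or the gripper's body presses on something with over 40 N, if the wrist force passes 120 N, or if a joint passes its speed limit or range.

## Working session

There is one attempt and no reset: what is moved stays moved. The work goes in short steps, each a Python script; the robot and the scene stay as the last script left them, time stands still between calls to the robot, and variables do not carry over. Pictures are saved under pics/ and viewed, at most 10 in all, crops included, and the job is handed in when it is done.

```bash
mkdir -p pics; cat > h.py <<'E'
import numpy as np, cv2
from cell import env
def frame(n):
    return env.grab_frame(n)
def cloud(f):
    K=np.array(f["intrinsics"]);d=f["range_z"];v,u=np.mgrid[:480,:640]
    p=np.stack([(u-K[0,2])/K[0,0]*d,-(v-K[1,2])/K[1,1]*d,-d],-1)
    w=p@np.array(f["rotation"]).T+np.array(f["origin"]); w[d<=0]=np.nan
    return w
E
python3 - <<'E'
from h import *
for n in("scene","top"):
    f=frame(n);cv2.imwrite(f"pics/{n}0.png",f["color"][...,::-1]);np.savez(f"{n}.npz",**{k:np.array(v) for k,v in f.items()})
    print(n,{k:(np.array(v).round(3).tolist() if k not in("color","range_z") else 0) for k,v in f.items()})
print(env.get_state()["clock"])
E
```

```text
scene {'color': 0, 'range_z': 0, 'intrinsics': [[580.182, 0.0, 319.19], [0.0, 580.182, 237.184], [0.0, 0.0, 1.0]], 'origin': [1.53, -0.521, 1.083], 'rotation': [0.353, 0.203, 0.458, 0.79]}
top {'color': 0, 'range_z': 0, 'intrinsics': [[466.881, 0.0, 317.37], [0.0, 466.881, 230.872], [0.0, 0.0, 1.0]], 'origin': [0.366, -0.015, 1.267], 'rotation': [0.075, -0.071, -0.682, 0.724]}
0.1
```

View pics/scene0.png

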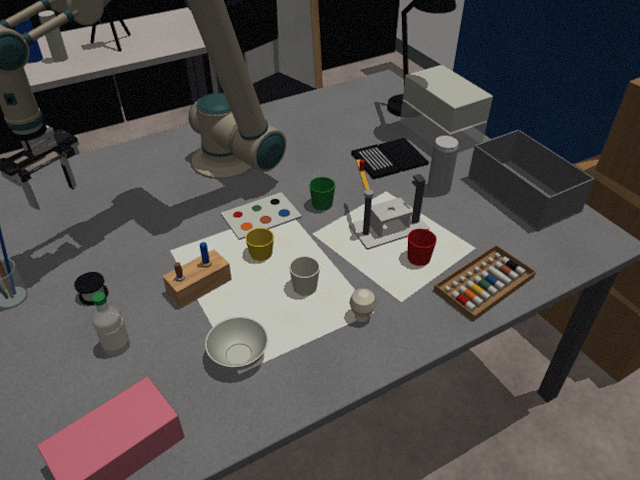

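View pics/top0.png

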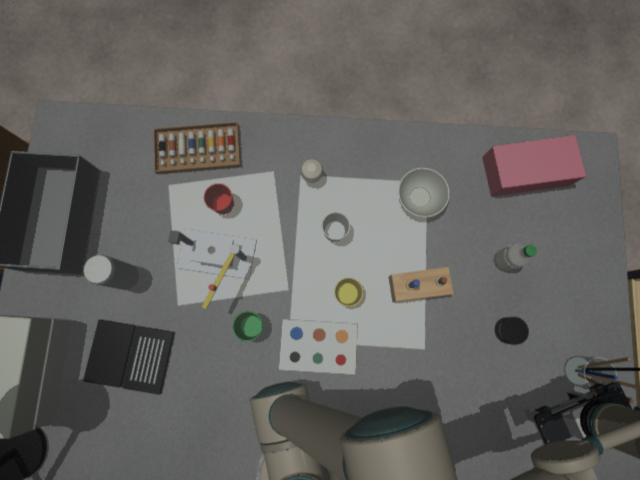

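The top view shows the block at (420,284) with the blue tool at (414,284), next to the short wooden tool at (442,281). The rack is at (213,250): its hinge post is at (238,252), its catch post at (180,238), and its bar is open with the knob at (212,288).

Cup candidates in the top view are white (335,227), yellow pot (348,291), green (249,326), red (219,198) and the bowl (423,193). The white cup at (335,227) fits because it is white and about 76 mm across. The bowl is 140 mm across. I'll confirm this in a crop while measuring.

```bash
cat >> h.py <<'E'
from scipy.spatial.transform import Rotation as R
def cloud(f):
    K=np.array(f["intrinsics"]);d=f["range_z"];v,u=np.mgrid[:480,:640]
    p=np.stack([(u-K[0,2])/K[0,0]*d,-(v-K[1,2])/K[1,1]*d,-d],-1)
    w=R.from_quat(f["rotation"]).apply(p.reshape(-1,3)).reshape(p.shape)+np.array(f["origin"]); w[d<=0]=np.nan
    return w
def cast(f,uv,z):
    K=np.array(f["intrinsics"]);uv=np.atleast_2d(uv).astype(float)
    d=R.from_quat(f["rotation"]).apply(np.c_[(uv[:,0]-K[0,2])/K[0,0],-(uv[:,1]-K[1,2])/K[1,1],-np.ones(len(uv))])
    o=np.array(f["origin"]);return o+d*((z-o[2])/d[:,2])[:,None]
def mask(f,lo,hi,box):
    m=cv2.inRange(cv2.cvtColor(f["color"],cv2.COLOR_RGB2HSV),np.array(lo),np.array(hi))
    o=np.zeros_like(m);x0,y0,x1,y1=box;o[y0:y1,x0:x1]=m[y0:y1,x0:x1];return o
E
python3 - <<'E'
from h import *
T=np.load("top.npz");S=np.load("scene.npz")
t,s=T["color"],S["color"]
a=cv2.resize(t[180:330,150:470],None,fx=2.4,fy=2.4,interpolation=cv2.INTER_CUBIC)[:,:768]
b=cv2.resize(s[150:310,150:450],(450,240),interpolation=cv2.INTER_CUBIC)
c=np.zeros((600,768,3),np.uint8);c[:360]=a;c[360:600,:450]=b
cv2.imwrite("pics/crop.png",c[...,::-1])
C=cloud(T);CS=cloud(S)
def med(c,box,zlo,zhi):
    x0,y0,x1,y1=box;p=c[y0:y1,x0:x1].reshape(-1,3);p=p[(p[:,2]>zlo)&(p[:,2]<zhi)];return p
for nm,c,box,zl,zh in[("cupT",C,(315,205,355,250),.065,.085),("cupS",CS,(280,250,330,300),.065,.085),("blockT",C,(385,260,460,305),.05,.068),("plateT",C,(170,220,265,280),.063,.078),("plateS",CS,(350,190,430,250),.063,.078),("tableT",C,(300,260,320,300),-.1,.1),("tumT",C,(80,250,120,290),.15,.19)]:
    p=med(c,box,zl,zh); 
    (cx,cy),(w,h),ang=cv2.minAreaRect(p[:,:2].astype(np.float32));print(nm,len(p),np.round([cx,cy,w,h,ang],4),p.mean(0).round(4))
for nm,f,lo,hi,box in[("blueT",T,(105,120,40),(130,255,255),(400,270,430,300)),("blueS",S,(105,120,40),(130,255,255),(195,235,215,270)),("yelT",T,(20,130,90),(35,255,255),(190,240,250,315)),("yelS",S,(15,130,90),(35,255,255),(350,150,380,200)),("redT",T,(0,130,60),(10,255,255),(200,275,225,300)),("woodT",T,(8,70,60),(22,255,255),(380,260,460,310))]:
    m=mask(f,lo,hi,box);v,u=np.nonzero(m);print(nm,len(u),cv2.minAreaRect(np.c_[u,v].astype(np.float32)),u.mean().round(1),v.mean().round(1), cloud(f)[v,u].mean(0).round(4))
E
```

```text
cupT 140 [ 0.6348 -0.0465  0.0755  0.0709  3.0578] [ 0.6386 -0.0467  0.0728]
cupS 217 [ 6.33600e-01 -4.59000e-02  7.44000e-02  7.72000e-02  7.41399e+01] [ 0.6326 -0.0447  0.0713]
blockT 1455 [ 0.4975 -0.2789  0.0704  0.1521 10.6532] [ 0.4964 -0.2768  0.0594]
plateT 972 [5.51000e-01 2.71200e-01 1.66600e-01 7.02000e-02 8.48175e+01] [0.5519 0.2747 0.0696]
plateS 853 [ 0.6098  0.2866  0.2195  0.158  16.2738] [0.578  0.2712 0.0693]
tableT 795 [0.4959 0.0142 0.1068 0.0521 3.4812] [4.952e-01 1.390e-02 1.000e-04]
tumT 754 [ 0.4736  0.5097  0.0674  0.0693 50.0241] [0.4727 0.5072 0.1672]
blueT 21 ((415.50006103515625, 282.5000305175781), (4.242640495300293, 4.242640495300293), 45.0) 415.6 282.8 [ 0.4899 -0.2475  0.1285]
blueS 117 ((203.96798706054688, 252.82400512695312), (20.392940521240234, 5.724334239959717), 79.69515228271484) 203.9 252.5 [ 0.4959 -0.25    0.105 ]
yelT 71 ((216.7000274658203, 281.10003662109375), (3.130495071411133, 57.690555572509766), 26.56505012512207) 211.6 291.7 [0.437  0.2412 0.1493]
yelS 109 ((362.0999755859375, 173.8000030517578), (31.30654525756836, 4.110960006713867), 71.56504821777344) 362.6 175.5 [nan nan nan]
redT 14 ((211.5, 287.5), (3.0, 3.0), 90.0) 211.5 287.3 [0.445  0.2358 0.1792]
woodT 1455 ((421.54937744140625, 284.35308837890625), (27.590923309326172, 59.024375915527344), 82.03038787841797) 421.6 284.3 [nan nan nan]
```

View pics/crop.png

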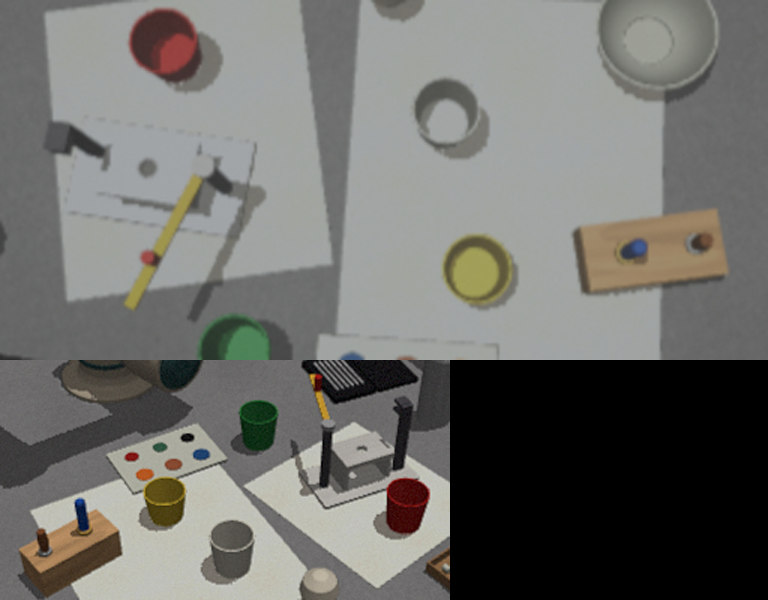

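The crop confirms the white cup at (335,227) in the top view: a plain white cylinder-like cup, with a yellow pot below it and red and green look-alikes elsewhere. The rack's hole is near (211.7,249.6), the hinge cap near (235,249) and the catch post top near (175,237). Next I'll refine the rack.

```bash
python3 - <<'E'
from h import *
T=np.load("top.npz");S=np.load("scene.npz")
for n,f,box in(("T",T,(203,241,221,258)),("S",S,(383,202,400,216))):
    x0,y0,x1,y1=box;g=cv2.cvtColor(f["color"],cv2.COLOR_RGB2GRAY)[y0:y1,x0:x1]
    k,m=cv2.threshold(g,0,255,cv2.THRESH_OTSU|cv2.THRESH_BINARY_INV)
    nc,l,st,ce=cv2.connectedComponentsWithStats(m)
    for i in range(1,nc):
        if st[i,4]>8: print(n,st[i],(ce[i]+[x0,y0]).round(1),cast(f,ce[i]+[x0,y0],.07).round(4))
C=cloud(T);x0,y0,x1,y1=165,215,270,285
P=C[y0:y1,x0:x1].reshape(-1,3);px=np.mgrid[y0:y1,x0:x1].reshape(2,-1).T
print(np.histogram(P[:,2],bins=np.arange(-.01,.2,.005)))
q=P[(P[:,2]>.004)&(P[:,2]<.02)];print("base",len(q),cv2.minAreaRect(q[:,:2].astype(np.float32)))
m=(P[:,2]>.064)&(P[:,2]<.076)
im=np.zeros((480,640),np.uint8);im[px[m,0],px[m,1]]=255
im=cv2.morphologyEx(im,cv2.MORPH_OPEN,np.ones((5,5)));nc,l,st,ce=cv2.connectedComponentsWithStats(im)
i=1+st[1:,4].argmax();q=C[l==i];r=cv2.minAreaRect(q[:,:2].astype(np.float32));print("plate",len(q),r)
for nm,a,b in(("high150",.140,.155),("155+",.155,.19)):
    m=(P[:,2]>a)&(P[:,2]<b);im[:]=0;im[px[m,0],px[m,1]]=255;nc,l,st,ce=cv2.connectedComponentsWithStats(im)
    for i in range(1,nc):
        if st[i,4]>5:
            q=C[l==i];print(nm,st[i],ce[i].round(1),q.mean(0).round(4),cv2.minAreaRect(q[:,:2].astype(np.float32)))
x0,y0,x1,y1=195,240,250,315
m=mask(T,(18,100,80),(35,255,255),(195,240,250,315));v,u=np.nonzero(m);w=cast(T,np.c_[u,v],.15)
print("bar",cv2.fitLine(w[:,:2].astype(np.float32),cv2.DIST_L2,0,.01,.01).ravel(),w[[v.argmax(),v.argmin()]].round(4))
m=mask(T,(0,110,60),(10,255,255),(200,275,225,300))|mask(T,(172,110,60),(180,255,255),(200,275,225,300));v,u=np.nonzero(m);print("knob",len(u),cast(T,np.c_[u,v],.18).mean(0))
m=mask(S,(0,130,60),(10,255,255),(350,150,375,175))|mask(S,(172,110,60),(180,255,255),(350,150,375,175));v,u=np.nonzero(m);print("knobS",len(u),cast(S,np.c_[u,v],.165).mean(0))
E
```

```text
T [ 5  5  7  8 45] [210.9 249.6] [[0.55   0.2729 0.07  ]]
S [ 5  5  7  4 20] [391.2 208.4] [[0.5485 0.2752 0.07  ]]
(array([  65, 1764, 2442, 1232,  255,   12,    7,   10,   11,    7,    7,
          9,    9,    9,   49,  517,  406,   15,    5,    9,    8,    6,
          7,    6,    7,    6,    6,    4,    3,   15,   21,  142,  133,
         91,   26,    0,    0,    3,    1,    0,    0]), array([-0.01 , -0.005,  0.   ,  0.005,  0.01 ,  0.015,  0.02 ,  0.025,
        0.03 ,  0.035,  0.04 ,  0.045,  0.05 ,  0.055,  0.06 ,  0.065,
        0.07 ,  0.075,  0.08 ,  0.085,  0.09 ,  0.095,  0.1  ,  0.105,
        0.11 ,  0.115,  0.12 ,  0.125,  0.13 ,  0.135,  0.14 ,  0.145,
        0.15 ,  0.155,  0.16 ,  0.165,  0.17 ,  0.175,  0.18 ,  0.185,
        0.19 ,  0.195]))
base 1791 ((0.5624618530273438, 0.27294042706489563), (0.19213764369487762, 0.28972652554512024), 3.551917791366577)
plate 918 ((0.5509616136550903, 0.27313801646232605), (0.10062860697507858, 0.0699000135064125), 85.00037384033203)
high150 [177 231   5  10  20] [179.2 235.5] [0.5682 0.336  0.1464] ((0.5679374933242798, 0.3362983465194702), (0.0037355348467826843, 0.02122599259018898), 81.87449645996094)
high150 [214 244  26  41 263] [226.9 262.9] [0.5078 0.2119 0.1498] ((0.5034778714179993, 0.2110416293144226), (0.023533493280410767, 0.108317531645298), 71.20616912841797)
155+ [168 230  12  13 109] [173.3 236.3] [0.5633 0.346  0.1588] ((0.5645124912261963, 0.34634527564048767), (0.02307729423046112, 0.029875624924898148), 86.36969757080078)
bar [ 0.92331684 -0.38403913  0.4654241   0.22907273] [[0.3976 0.2527 0.15  ]
 [0.5297 0.2065 0.15  ]]
knob 22 [0.44566655 0.23627738 0.18      ]
knobS 36 [0.43956303 0.24336534 0.165     ]
```

```bash
cat >> h.py <<'E'
def down(yaw):  # finger closing line (tool y) along heading yaw, z down
    c,s=np.cos(yaw),np.sin(yaw);return R.from_matrix(np.c_[[-s,c,0],[c,s,0],[0,0,-1]]).as_quat()
def best(pos,yaw):
    q=np.array(env.get_state()["qpos"]);c=[]
    for y in(yaw,yaw+np.pi):
        s=env.ik(pos,down(y))
        if s is not None:c.append((abs(s[5]),y,np.round(s,2)))
    return sorted(c,key=lambda a:a[0])
BY=np.radians(10.65);RY=np.radians(-5);TOOL=np.array([.4918,-.2494]);CUP=np.array([.6343,-.0462]);HOLE=np.array([.5507,.2731])
HINGE=HOLE-.075*np.array([-np.sin(RY),np.cos(RY)])
E
python3 - <<'E'
from h import *
for p,y in(((*TOOL,.095),BY),((*TOOL,.25),BY),((*CUP,.13),BY),((*HOLE,.105),RY),((*HINGE+[-.097,.04],.166),RY+1.26)):print(best(p,y))
y=best((*TOOL,.25),BY)[0][1];print(y)
env.gripper_to(.05)
env.goto([*TOOL,.25],down(y))
print(env.move_linear([*TOOL,.095],stop_force=8))
print(env.gripper_to(.01,25)); s=env.get_state();print(s["grip_width"],s["finger_force"],s["force"],s["tool_pos"])
env.move_linear([*TOOL,.28])
s=env.get_state();print(s["clock"],s["grip_width"],s["finger_force"])
E
```

```text
[(np.float64(0.7813931065317092), np.float64(0.1858775653373961), array([-0.6 ,  0.34,  1.74, -0.  ,  1.07, -0.78])), (np.float64(2.360199547058084), np.float64(3.327470218927189), array([-0.6 ,  0.34,  1.74, -0.  ,  1.07,  2.36]))]
[(np.float64(0.7813931065317097), np.float64(0.1858775653373961), array([-0.6 ,  0.22,  1.49, -0.  ,  1.42, -0.78])), (np.float64(2.360199547058084), np.float64(3.327470218927189), array([-0.6 ,  0.22,  1.49, -0.  ,  1.42,  2.36]))]
[(np.float64(0.3679259860363411), np.float64(0.1858775653373961), array([-0.18,  0.42,  1.5 , -0.  ,  1.22, -0.37]))]
[(np.float64(0.43449802930328607), np.float64(-0.08726646259971647), array([ 0.35,  0.41,  1.59, -0.  ,  1.14,  0.43]))]
[(np.float64(0.8203397009870361), np.float64(1.1727335374002836), array([ 0.35,  0.21,  1.73, -0.  ,  1.2 , -0.82])), (np.float64(2.321252952602757), np.float64(4.3143261909900765), array([ 0.35,  0.21,  1.73, -0.  ,  1.2 ,  2.32]))]
0.1858775653373961
False
False
0.017588346618395277 25.000183642550837 [-0.68022973 -0.01248244  1.35469538] [ 0.49182319 -0.24941854  0.09519456]
5.5083 0.01743135794382478 24.999863113334868
```

```bash
python3 - <<'E'
from h import *
env.goto([*CUP,.25],down(BY))
print(env.move_linear([*CUP,.127],stop_force=6)); env.dwell(.3)
s=env.get_state();print(s["tool_pos"],s["finger_force"])
env.move_linear([*CUP,.26])
env.goto([*HOLE,.26],down(RY)); env.move_linear([*HOLE,.195])
s=env.get_state();print(s["clock"],s["grip_width"],s["finger_force"],s["tool_pos"])
f=frame("scene");np.savez("s2.npz",**{k:np.array(v) for k,v in f.items()});cv2.imwrite("pics/s2.png",cv2.resize(f["color"][120:270,310:470],(800,600)[:2] and None,fx=4,fy=4,interpolation=cv2.INTER_CUBIC)[...,::-1])
E
```

```text
False
[ 0.63466345 -0.04621281  0.1277118 ] 24.999983136949595
10.625 0.017307900736575982 24.999898180249147 [0.55147634 0.27259746 0.19540644]
```

View pics/s2.png

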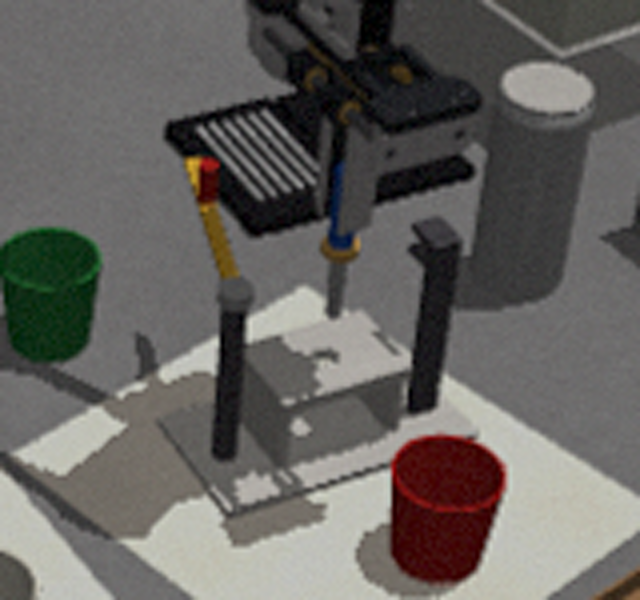

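The crop shows the tool held upright over the plate. The tip is at crop (335,317), the collar centre at (340,250), and the hole below it at (325,356).

```bash
python3 - <<'E'
from h import *
S=np.load("s2.npz")
for p,z in(((335,317),.105),((340,248),.164)):print(cast(S,[p[0]/4+310-.4,p[1]/4+120-.4],z))
C=cloud(S);m=mask(S,(105,120,30),(130,255,255),(385,155,405,185));v,u=np.nonzero(m);print(len(u),u.mean(),v.mean(),np.nanmedian(C[v,u],0))
r0=C[180:186,390:400];r=r0[(r0[...,2]>.155)&(r0[...,2]<.175)];print(len(r),np.median(r,0))
print(env.get_state()["tool_pos"])
E
```

```text
[[0.55170015 0.27664866 0.105     ]]
[[0.55168604 0.27439704 0.164     ]]
52 393.88461538461536 171.78846153846155 [0.55118145 0.26842173 0.19759924]
50 [0.55984934 0.26866854 0.16672642]
[0.55181231 0.27289667 0.1960869 ]
```

```bash
python3 - <<'E'
from h import *
env.move_linear([*HOLE,.17],speed=.05);env.dwell(.2)
print(env.get_state()["tool_pos"])
r=env.move_linear([*HOLE,.104],speed=.05,stop_force=6)
s=env.get_state();print(r,s["clock"],s["tool_pos"],s["force"],s["ft_torque"])
E
```

```text
[0.55096589 0.27319988 0.17036612]
True 12.7417 [0.55044427 0.27298892 0.1051992 ] [-0.06022708  0.52458375  3.74305366] [-0.05500121 -0.02805312 -0.04124557]
```

```bash
python3 - <<'E'
from h import *
env.gripper_to(.04);env.dwell(.4)
p=env.get_state()["tool_pos"];env.move_linear([p[0],p[1],.26])
K=HINGE+.105*np.array([-np.sin(RY+1.264),np.cos(RY+1.264)]);print(K)
env.goto([*K,.26],down(RY+1.264))
s=env.get_state();print(s["clock"],s["qpos"],s["tool_pos"])
for n in("scene","top"):
    f=frame(n);np.savez(n+"3.npz",**{k:np.array(v) for k,v in f.items()})
    if n=="scene":cv2.imwrite("pics/s3.png",cv2.resize(f["color"][120:270,310:470],None,fx=4,fy=4,interpolation=cv2.INTER_CUBIC)[...,::-1])
f=np.load("scene3.npz");m=mask(f,(0,130,60),(10,255,255),(350,150,375,175))|mask(f,(172,110,60),(180,255,255),(350,150,375,175));v,u=np.nonzero(m);print("knobS",len(u),cast(f,np.c_[u,v],.165).mean(0))
E
```

```text
[0.44721085 0.23869941]
16.0417 [ 3.52909651e-01  1.50526440e-01  1.56464609e+00  2.50874715e-06
  1.42675400e+00 -8.23005607e-01] [0.44738589 0.23874431 0.25968713]
knobS 28 [0.44235935 0.24145974 0.165     ]
```

View pics/s3.png

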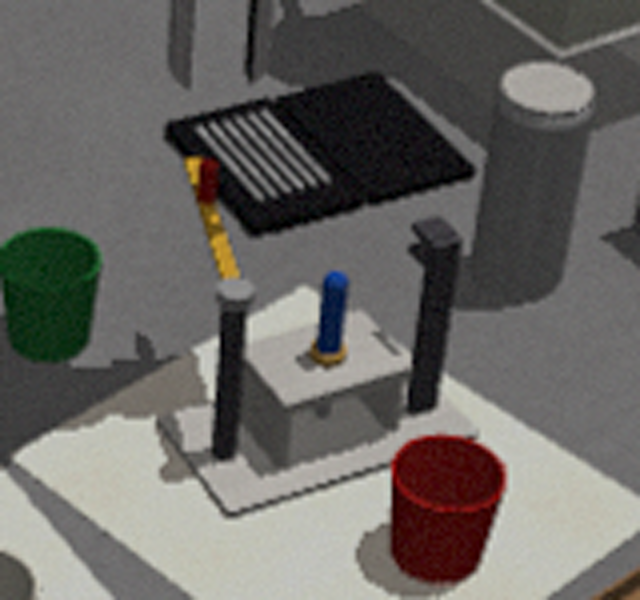

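The crop shows the tool seated with its collar flush on the plate (collar at crop (328,353)) and released. The knob is at crop (208,180). Now I'll straddle the knob and swing the bar.

```bash
python3 - <<'E'
from h import *
def pose(a):return [*(HINGE+.105*np.array([-np.sin(RY+a),np.cos(RY+a)])),.167],down(RY+a)
p,_=pose(1.264)
if env.move_linear(p,speed=.1,stop_force=5): print("touch",env.get_state()["tool_pos"]);raise SystemExit
print(env.gripper_to(.018,5),env.get_state()["grip_width"],env.get_state()["force"])
for a in np.r_[np.linspace(1.264,.05,13)[1:],.03,.01,-.01,-.025,-.04,-.055]:
    p,q=pose(a);r=env.move_linear(p,rot=q,speed=.08 if a>.1 else .03,stop_force=15)
    s=env.get_state();print(round(a,3),r,np.round(s["force"],1),np.round(np.array(s["tool_pos"])-p,4),round(s["finger_force"],1))
    if r:break
print(s["clock"])
E
```

```text
False 0.01818107216934103 [-0.03752812  0.30551636 -0.60574481]
1.163 False [-0.5  0.5 -0.6] [-0.      0.     -0.0001] 0.0
1.062 False [0.4 0.8 0.1] [-0.0002 -0.0002 -0.0001] 0.0
0.96 False [ 0.1 -0.2  0.6] [-0.0002 -0.0004 -0.0001] 0.0
0.859 False [ 0.8 -0.5 -0.8] [-0.0003 -0.0004 -0.0001] 0.0
0.758 False [ 0.5  0.5 -0.3] [-0.0003 -0.0004 -0.    ] 0.0
0.657 False [-0.4 -0.5 -0.3] [-0.0004 -0.0004 -0.0001] 0.0
0.556 False [-0.7  0.2 -0.1] [-0.0004 -0.0003 -0.0001] 0.0
0.455 False [-0.7 -0.4 -0.8] [-0.0004 -0.0003 -0.0001] 0.0
0.354 False [-0.6  0.1  0.4] [-0.0005 -0.0002 -0.0001] 0.0
0.252 False [ 1.3 -0.3 -0. ] [-0.0005 -0.0002 -0.0001] 0.0
0.151 False [-0.1  0.7  0.4] [-0.0005 -0.0001 -0.    ] 0.0
0.05 False [ 0.3 -0.7 -0. ] [-0.0003 -0.      0.    ] 0.0
0.03 False [-0.3  0.5  0.2] [-0.0001  0.      0.0001] 0.0
0.01 False [-0.4  0.3 -0.5] [ 0.0001  0.     -0.    ] 0.0
-0.01 False [-1.9  0.  -0.2] [-0.0006  0.     -0.0001] 0.9
-0.025 False [-4.8 -0.2  1.5] [-0.002   0.     -0.0002] 2.5
-0.04 False [-7.5  0.3  3.7] [-0.0035  0.0001 -0.0002] 3.9
-0.055 False [-9.9  0.7  4.8] [-0.0047  0.0001 -0.0003] 5.0
22.8917
```

```bash
python3 - <<'E'
from h import *
def pose(a):return [*(HINGE+.105*np.array([-np.sin(RY+a),np.cos(RY+a)])),.167],down(RY+a)
env.gripper_to(.018,30);env.dwell(.2)
s=env.get_state();p,q=pose(-.055);print(np.round(s["force"],1),np.round(np.array(s["tool_pos"])-p,4),s["grip_width"])
p,q=pose(-.01);env.move_linear(p,rot=q,speed=.03)
env.gripper_to(.03);p,q=pose(0.);env.move_linear(p,rot=q,speed=.03)
env.move_linear([p[0],p[1],.3]);env.goto([.42,-.1,.35],down(RY))
for n in("scene","top"):
    f=frame(n);np.savez(n+"4.npz",**{k:np.array(v) for k,v in f.items()})
s4=cv2.resize(np.load("scene4.npz")["color"][120:270,310:470],None,fx=2.4,fy=2.4,interpolation=cv2.INTER_CUBIC)
T=np.load("top4.npz");t4=cv2.resize(T["color"][205:295,150:270],None,fx=3.3,fy=4,interpolation=cv2.INTER_CUBIC)[:360]
cv2.imwrite("pics/c4.png",np.hstack([s4,t4])[...,::-1])
m=mask(T,(18,100,80),(35,255,255),(165,225,260,285));v,u=np.nonzero(m);w=cast(T,np.c_[u,v],.15)
l=cv2.fitLine(w[:,:2].astype(np.float32),cv2.DIST_L2,0,.01,.01).ravel();print(l,np.degrees(np.arctan2(l[1],l[0])),env.get_state()["clock"])
E
```

```text
[-10.3   0.2   5.3] [-0.005   0.0002 -0.0003] 0.01762794753868524
[0.101586   0.99482673 0.5492309  0.2695035 ] 84.16949 27.0
```

View pics/c4.png

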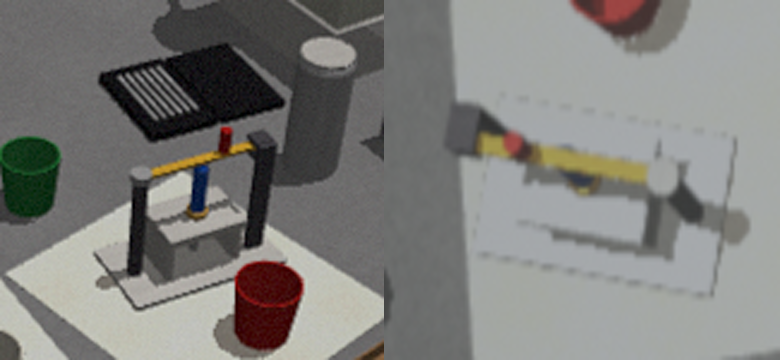

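The bar lies over the tool with its end in the catch post at right-crop (465,135). It measures 84.2°, against the rack's y axis at 85°, so it is closed. The tool stands seated below it.

```bash
python3 -c "
from h import *
print(env.job_done())"
```

```text
the job is handed in; nothing more can be done
None
```

The job is handed in, though it returned no verdict: the tool was dipped in the white cup and released flush in the rack hole, and the keeper bar is closed in its catch (within about 0.02 rad by the top camera), at about 27 s of the 64 s allowed.

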